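# Clamp a circuit board in the hand-press test fixture and hold the lever down

### The job

Hang the circuit board carrier (the one with the round hole and the finned heat sink) by its hole on the fixture's post, lying flat on the nest and lengthwise under the presser, and let go of it; then flip the safety catch over sideways as far as it goes, and after that pull the sprung lever by its handle all the way forward to its stop, so that the presser clamps the board. The lever springs back if released: finish while still holding it fully down with the gripper. Leave everything else on the bench where it is.

Things in the scene. Friction and masses are not known exactly. Their poses are not given: they have to be found in the camera images.
- board: Carrier: black plate 120 x 50 x 6 mm, loose, 160 g, with a green board (top 8 mm above the underside). Origin: centre of the underside; x along its length, z up. 14 mm round through-hole at x -45 mm, in the bare black end. Finned aluminium heat sink 30 (x) x 24 (y) mm at the centre, 8 to 36 mm above the underside: grip it, closing along y. The presser lands at x +40 mm.
- hole (a point): Centre of the carrier's hole, at the underside of the plate.
- heatsink (a point): Middle of the heat sink, 22 mm above the carrier's underside. Fingertips must stay above the green board (8 mm), or they close on the plate's long edges instead.
- fixture: Hand-press fixture, fixed: base plate 280 (x) x 240 (y) x 20 mm. Origin: centre of its underside; front faces -x (to the robot), y left, z up. Nest: grey block at the left front, x -125 to 10, y 20 to 90, top z 55 mm. The board lies on it with x along the fixture's x, hole to the front, its centre at x -55, y 55 mm. Lever shaft along y at x 85, z 100 mm; bearings at y -85 and 90 mm.
- post (a point): Foot of the upright steel post on which the carrier hangs, on the nest's top face (55 mm above the bench) near its front end, x -100, y 55 mm in the fixture. Post 9 mm thick, 23 mm high, with a tapered tip.
- shaft (a point): Point on the axis of the lever's shaft (parallel to the fixture's y), at x 85, y 0, z 100 mm in the fixture: the hinge of the lever, handle and press arm.
- catch (a joint): Safety catch, rad: 0 = upright (leaning 0.2 inward, +y), propping a lug of the lever so that it is blocked; 1.6 = flipped over to the fixture's right (-y), at its stop (leaning 1.4), lever free. Slight friction (about 1 N at the thumb pin); stays where it is left.
- catch_pivot (a point): Point on the catch's hinge axis (parallel to the fixture's x), level in x with the middle of the thumb pin: x -30, y -50, z 45 mm in the fixture.
- thumb (a point): Middle of the catch's thumb pin: 12 mm thick round steel pin along the fixture's x, sticking 50 mm out of the catch to the front, 55 mm from the hinge axis. Upright it is about 99 mm above the bench, flipped about 54 mm. Pinch it from above (fingers closing along the fixture's y) or push it sideways.
- lever (a joint): Lever angle, rad: 0 = handle up (leaning 0.2 back); 1.3 = stop, handle pulled forward (fixture -x) and down (leaning 1.1 forward), board clamped. A spring drives it back to 0; the pull is about 2 N at first, some 10 N at the stop. With the catch upright it moves only about 0.1 rad.
- handle_mid (a point): Where to grip the handle, on its axis: a black round rubber bar, 22 mm thick, 92 mm long, parallel to the fixture's y, at fixture y -16 to -108 mm (this point at y -72), 160 mm from the shaft axis, right (-y) of a steel stem 12 mm wide. It may turn in the grip. At lever 0 it is about 257 mm above the bench; at the stop about 173 mm, and 174 mm nearer the front.
- plunger: Sprung plunger with a rubber foot (16 mm across) at the end of the press arm; origin on the plunger's axis, at the press arm, 43 mm above the foot's lower face. The arm stands up behind the nest at lever 0 and presses the foot on the board at the stop (6 mm of spring travel, about 7 N).
- spare_board: Not to be used: 100 x 50 mm board without a hole or heat sink, with a white connector and two black round parts. Bystander; origin at the centre of its underside.
- spool: Bystander: grey spool, 56 mm across, 40 mm high; origin under its centre.
- flux: Bystander: amber bottle, 40 mm across, 90 mm high; origin under its centre.
- driver: Bystander: screwdriver, 170 mm long, lying.
- cup: Bystander: steel cup, 66 mm across, 60 mm high; origin under its centre.
Mind the look-alikes: they are no part of the job. Leave any pink or yellow look-alike of the board alone.

How it is judged:
On the way, in this order (a step that is already met when the one before it is completed fails the run):
1. the board hangs on the post, flat and lengthwise on the nest, let go, with the catch still upright and the lever up (horizontal distance between hole and post below 0.0045 m and z of hole in the frame of post between -0.003 and 0.003 m and angle between board's own z axis and vertical below 0.06 rad and angle between the x axis of board and the x axis of fixture, either way round below 0.2 rad and x of board in the frame of fixture above -0.08 m and contact force between the fingers and board below 0.1 N and value of joint catch below 0.5 rad and value of joint lever below 0.2 rad), for 0.2 s.
2. the catch is flipped over while the lever is still up (value of joint catch above 1.25 rad and value of joint lever below 0.2 rad), for 0.1 s.
3. the lever is held at its stop by the gripper, the foot pressing on the board (value of joint lever above 1.22 rad and contact force between plunger and board above 2 N and contact force between the fingers and lever above 1.5 N and value of joint catch above 1.25 rad), for 0.3 s.
At the end, for the whole second after the job is handed in: Lever over 1.22 of 1.3 rad, fingers holding the handle (over 1.5 N), foot pressing the board (over 2 N), catch over 1.25 of 1.6 rad; carrier on the post: hole within 4.5 mm of its axis and 3 mm of the nest top in height, flat within 0.06 rad, along the fixture within 0.2 rad, not touched (all of step 3 and horizontal distance between hole and post below 0.0045 m and z of hole in the frame of post between -0.003 and 0.003 m and angle between board's own z axis and vertical below 0.06 rad and angle between the x axis of board and the x axis of fixture, either way round below 0.2 rad and x of board in the frame of fixture above -0.08 m and contact force between the fingers and board below 0.1 N); the arm keeps its last pose, push and grip.
It fails at once if the spare board is moved by more than 40 mm (distance of spare_board from where it was at the start of the episode above 0.04 m).
It fails at once if the spool is moved by more than 40 mm (distance of spool from where it was at the start of the episode above 0.04 m).
It fails at once if the bottle is moved by more than 40 mm (distance of flux from where it was at the start of the episode above 0.04 m).
It fails at once if the screwdriver is moved by more than 40 mm (distance of driver from where it was at the start of the episode above 0.04 m).
It fails at once if the cup is moved by more than 40 mm (distance of cup from where it was at the start of the episode above 0.04 m).
It also fails if it takes over 72 s, if anything falls off the work surface, if the arm or the gripper's body presses on something with over 40 N, if the wrist force passes 120 N, or if a joint passes its speed limit or range.

### The arm

A 7-joint arm with a two-finger parallel gripper is mounted at the origin on the work surface. World frame = base frame: x ahead of the robot, y to its left, z up, the work surface at z = 0. Lengths are in m, angles in rad, forces in N, time in s.
With the tool pointing down it reaches from about 0.4 to 0.85 m from the base axis. Payload 10.4 kg.
Tool frame: the origin (TCP) lies at the very end of the fingers, on their centre line; the grasp point (between the pads) lies 19 mm behind it (grip_point_offset is the distance from the TCP to the grasp point, in m); z points along the fingers, y is the line along which they close (so a half turn about z gives the same grasp; the last joint's range is limited). The gripper opens to 87 mm and grips with 3 to 60 N. Pads are 19 mm wide; open, the fingers measure 117 mm over their backs; the gripper's body (75 mm by 190 mm) begins 51 mm behind the grasp point.
Start: joints at [-1.361, 0.332, -0.065, 1.46, 0.022, 1.35, -0.088], TCP at [0.144, 0.608, 0.188] pointing down, gripper open.
Joint ranges: [-2.6, 2.6], [-0.5, 2.12], [-1.47, 1.34], [0.16, 2.42], [-1.27, 4.41], [0.06, 2.06], [-2.6, 2.6]. Speed limits (rad/s): [2.22, 2.22, 2.79, 2.79, 3.14, 3.14, 3.14].

### API

Orientations are given as a unit quaternion [x, y, z, w].
In Python, from bench import * gives the robot as it stands.
- The arm moves only by the tool play_rows, never from a script. Its argument "increments" is text: rows parted by semicolons, each of 7 numbers parted by spaces: the turn, a rotation vector about the tool's x, y, z in rad, then the shift along the tool's x, y, z in m, then the opening, from 0 (shut) to 1 (fully open). A call has 1 to 8 rows; each row is the pose to reach, as a shift and turn from the pose commanded when the call began, along the tool's axes at that moment; what a row does not reach only later rows make up. A row lasts 1/10 s, in which the tool goes at most 50 mm and 8.59 degrees, less where a joint would pass 70% of its speed; a pose out of reach is approached as far as the arm can. A call with a gripper value outside its range is refused whole. The fingers move at their own pace and stop on an object; "grip_force" is the grip in N (left out, the last holds). Time passes only in rows, so rows that repeat a pose let the fingers close. It gives the time, the measured TCP pose, the force, the opening and the grip force at its end, in the units of the state.
- read_state(): the state, without advancing time (a new reading comes with each control period).
- camera(name): name is "scene" or "side" or "wrist"; returns a dict with "color" (420x560x3 uint8, red, green, blue), "fx", "fy", "cx", "cy" (pixels), "camera_from_world" (4x4, takes a point from world to camera coordinates); the wrist camera has in their place "mount" (4x4, takes a point from camera to tool coordinates, whose origin is the TCP and whose axes are the flange's). Camera axes: x right, y down, z forward; pixel columns grow to the right and rows downward; lengths in m; the calibration is good to about 2 mm. A picture is of the moment at which its call begins: read the wrist's pose just before it. There is no depth.
- close_job(): hands the job in; it is judged then, once.
The state is a dict: "time": time; "joint_positions": joint angles; "joint_vel": joint speeds; "joint_torque": joint torques, N m; "ee_pos": TCP position; "eef_rot": TCP orientation; "ft_force": force on the tool from outside, world axes, zero at the start; "torque": the same for the moment, N m; "width": finger opening in m; "grip_force": force on a finger pad.
Only numpy, scipy, OpenCV 4.12 (cv2) and the standard library are available. Lean on these libraries where they do the work, as an engineer would, in place of code of your own. Each camera call takes 0.05 s, during which the arm holds its last target. There are 200 camera calls.

## Working session

There is one attempt and no reset: what is moved stays moved. The work goes in short steps, Python scripts to look and compute and a tool call to move; the robot and the scene stay as the last step left them, time stands still between calls to the robot, and variables do not carry over. Pictures are saved under pics/ and viewed, at most 10 in all, crops included, and the job is handed in when it is done.

Besides the shell and the picture viewer there is one more tool, called after "Emit:" as a command line: name --argument value ..., lists and objects as JSON in quotes. play_rows: Moves the arm, as the interface text tells. Its arguments: {"type":"object","properties":{"increments":{"type":"string"},"grip_force":{"type":"number"}},"required":["increments"]}

```bash
mkdir -p pics; cat > h.py <<'E'
from bench import *
import numpy as np, cv2
from scipy.spatial.transform import Rotation as R
def cam(n):
    s=read_state(); c=camera(n)
    if n=="wrist":
        T=np.eye(4);T[:3,:3]=R.from_quat(s["eef_rot"]).as_matrix();T[:3,3]=s["ee_pos"]
        c["wfc"]=T@np.array(c["mount"])
    else: c["wfc"]=np.linalg.inv(np.array(c["camera_from_world"]))
    return c
def ray(c,u,v):
    d=c["wfc"][:3,:3]@np.array([(u-c["cx"])/c["fx"],(v-c["cy"])/c["fy"],1]); return c["wfc"][:3,3],d
def onz(c,u,v,z):
    o,d=ray(c,u,v); return o+d*(z-o[2])/d[2]
def tri(L):
    A=0;b=0
    for c,u,v in L:
        o,d=ray(c,u,v); d=d/np.linalg.norm(d); P=np.eye(3)-np.outer(d,d); A=A+P; b=b+P@o
    return np.linalg.solve(A,b)
def proj(c,p):
    q=np.linalg.inv(c["wfc"])@np.append(p,1); return c["fx"]*q[0]/q[2]+c["cx"],c["fy"]*q[1]/q[2]+c["cy"]
def save(n,im,k=1):
    cv2.imwrite("pics/"+n,cv2.resize(im[:,:,::-1],None,fx=k,fy=k,interpolation=cv2.INTER_CUBIC))
def load(n):
    import pickle; return pickle.load(open(n,"rb"))
E
python3 - <<'E'
from h import *
import pickle
d={n:cam(n) for n in("scene","side","wrist")}
pickle.dump(d,open("c0.pkl","wb"))
for n in d: save(n+"0.png",d[n]["color"],1.4); print(n,d[n]["wfc"].round(3).tolist(),d[n]["fx"])
print(read_state())
E
```

```text
scene [[0.366, 0.682, -0.633, 1.484], [0.93, -0.265, 0.253, -0.417], [0.005, -0.682, -0.731, 1.282], [0.0, 0.0, 0.0, 1.0]] 539.5823282268725
side [[0.967, 0.138, -0.214, 0.805], [0.254, -0.557, 0.79, -1.07], [-0.01, -0.819, -0.574, 0.942], [0.0, 0.0, 0.0, 1.0]] 397.0438154235333
wrist [[0.23, 0.944, 0.238, 0.08], [0.973, -0.223, -0.057, 0.622], [-0.001, 0.245, -0.97, 0.384], [0.0, 0.0, 0.0, 1.0]] 368.4384768879197
{'time': 0.15, 'joint_positions': array([-1.36058594,  0.33273226, -0.06465031,  1.4607116 ,  0.02161258,
        1.34989414, -0.08850393]), 'joint_vel': array([-0.00090898, -0.002119  ,  0.00137683, -0.00119739, -0.00152512,
        0.00217047,  0.00091092]), 'joint_torque': array([ 1.03301936e-03, -6.23630404e+01,  2.49429932e-02, -3.90146577e+01,
       -6.12402172e-02,  3.72706528e-02,  5.77150922e-05]), 'ee_pos': array([0.14415887, 0.60782781, 0.1871507 ]), 'eef_rot': array([ 1.16158361e-01,  9.93230567e-01, -5.24507834e-04, -2.51706257e-05]), 'ft_force': array([-0.64309   ,  0.13036412,  0.22917229]), 'torque': array([-0.00763579, -0.02622786, -0.03745484]), 'grip_force': 0.0, 'width': 0.08692864042104816}
```

View pics/scene0.png

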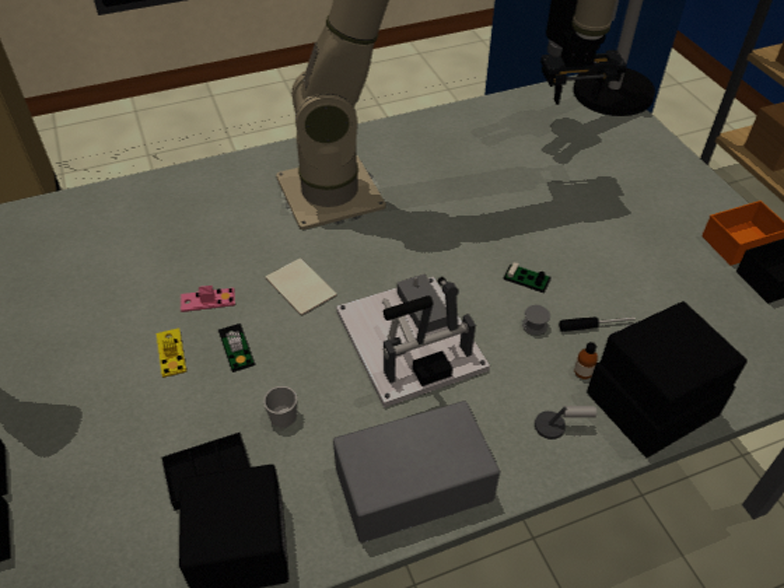

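View pics/side0.png

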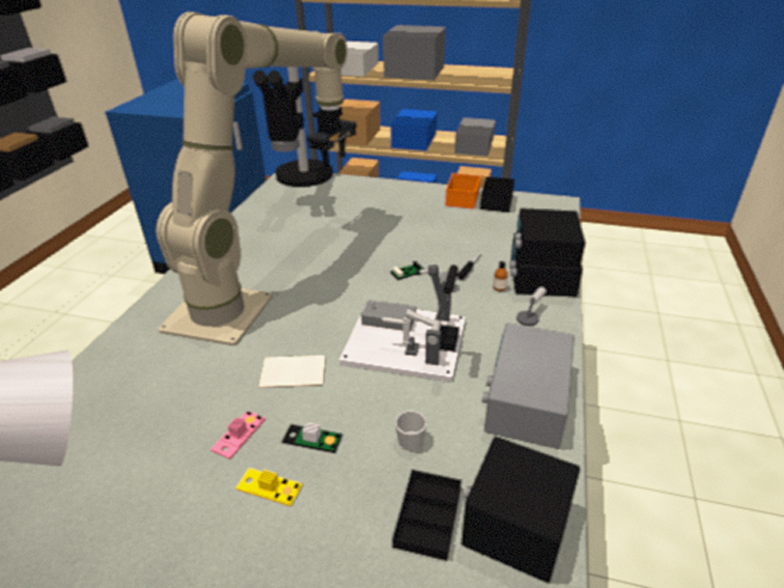

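Scene (784-wide view): the candidates are green/black at (236,347) with a silver finned sink, yellow at (171,352), pink at (208,297), and the spare at (527,276) with no sink. The green/black one fits the description. Its hole end seems to be the upper one, at (231,330). The fixture base is at about (413,340).

```bash
python3 - <<'E'
from h import *
d=load("c0.pkl");s=d["scene"];e=d["side"];k=1.4
P=lambda n,u,v,z:onz(d[n],u/k,v/k,z).round(3)
print("board",P("scene",237,347,.01),P("side",313,438,.01),"hole",P("side",293,436,.006),"gold",P("side",329,440,.008))
print("hs",tri([(s,235/k,335/k),(e,312/k,428/k)]))
for u,v in((337,305),(385,403),(490,370),(440,278)):print("fix",P("scene",u,v,.02))
for u,v in((341,358),(452,375),(466,313)):print("fixside",P("side",u,v,.02))
print("cup",P("scene",281,420,0),"pink",P("scene",208,300,0))
# base plate contour in scene
im=s["color"];g=im.min(2)
m=((g>150)).astype(np.uint8);m[:180]=0;m[300:]=0;m[:,:230]=0;m[:,360:]=0
c=max(cv2.findContours(m,0,2)[0],key=cv2.contourArea);h=cv2.convexHull(c);q=cv2.approxPolyDP(h,4,True)[:,0];print(cv2.contourArea(h))
for u,v in q:print(u,v,onz(s,u,v,.02).round(4))
save("crop0.png",np.hstack([s["color"][215:275,100:240],e["color"][280:340,150:290]]),2.85)
E
```

```text
board [ 0.428 -0.349  0.01 ] [ 0.428 -0.359  0.01 ] hole [ 0.383 -0.361  0.006] gold [ 0.462 -0.354  0.008]
hs [ 0.42166176 -0.34889786  0.03488342]
fix [ 0.4   -0.114  0.02 ]
fix [ 0.683 -0.108  0.02 ]
fix [0.686 0.124 0.02 ]
fix [0.408 0.135 0.02 ]
fixside [ 0.407 -0.117  0.02 ]
fixside [ 0.682 -0.109  0.02 ]
fixside [0.677 0.138 0.02 ]
cup [ 0.633 -0.311  0.   ] pink [ 0.262 -0.378  0.   ]
29.0
293 276 [ 0.6642 -0.0459  0.02  ]
286 281 [ 0.6729 -0.0709  0.02  ]
```

View pics/crop0.png

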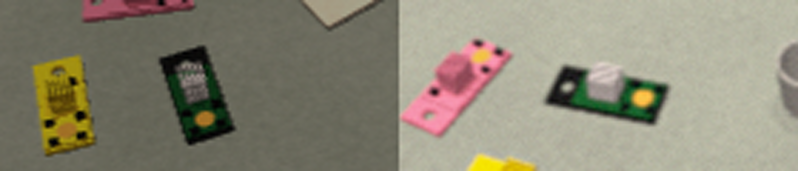

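Emit:
play_rows --increments "0 0 -0.232 -0.32 -0.24 -0.213 1;0 0 -0.232 -0.32 -0.24 -0.213 1;0 0 -0.232 -0.32 -0.24 -0.213 1;0 0 -0.232 -0.32 -0.24 -0.213 1;0 0 -0.232 -0.32 -0.24 -0.213 1;0 0 -0.232 -0.32 -0.24 -0.213 1;0 0 -0.232 -0.32 -0.24 -0.213 1;0 0 -0.232 -0.32 -0.24 -0.213 1"

```text
time: 0.95
ee_pos: [0.3709, 0.3351, 0.3767]
eef_rot: [0.0, 1.0, 0.0, -0.0]
ft_force: [0.3, 1.3, 1.0]
width: 0.0871
grip_force: 0.0
```

Emit:
play_rows --increments "0 0 0 -0.09 -0.34 -0.075 1;0 0 0 -0.09 -0.34 -0.075 1;0 0 0 -0.09 -0.34 -0.075 1;0 0 0 -0.09 -0.34 -0.075 1;0 0 0 -0.09 -0.34 -0.075 1;0 0 0 -0.09 -0.34 -0.075 1;0 0 0 -0.09 -0.34 -0.075 1;0 0 0 -0.09 -0.34 -0.075 1"

```text
time: 1.75
ee_pos: [0.4603, -0.0093, 0.4521]
eef_rot: [0.005, 1.0, -0.0, 0.001]
ft_force: [0.2, 0.1, 0.3]
width: 0.0871
grip_force: 0.0
```

```bash
python3 - <<'E'
from h import *
import pickle
w=cam("wrist");s=cam("scene");e=cam("side");pickle.dump((w,s,e),open("c1.pkl","wb"));save("w1.png",w["color"],1.4);print(read_state()["ee_pos"],read_state()["joint_positions"])
E
```

```text
[ 0.45981213 -0.00288178  0.45049727] [-0.66958879 -0.07115069  0.53828859  1.35819508  0.03747589  1.8446506
  1.44707487]
```

View pics/w1.png

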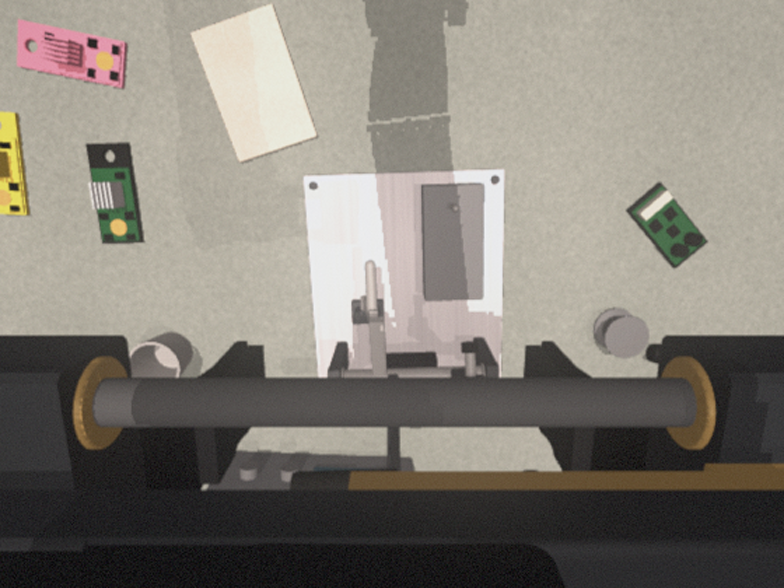

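The wrist picture shows the carrier at (115,195) with its hole at (110,156). The plate's front corners are at (304,177) and (505,170), the nest spans (421..484, 184..300), the post tip is near (455,208), and the thumb pin is at (370,280).

```bash
python3 - <<'E'
from h import *
w,s,e=load("c1.pkl");im=w["color"].astype(int);k=1.4
print("corners",onz(w,304/k,177/k,.02),onz(w,505/k,170/k,.02))
g=im.mean(2)
m=((g<135)).astype(np.uint8);m[:122]=0;m[225:]=0;m[:,:290]=0;m[:,352:]=0
c=max(cv2.findContours(m,0,2)[0],key=cv2.contourArea);r=cv2.minAreaRect(c);print(r)
b=np.array([onz(w,u,v,.055) for u,v in cv2.boxPoints(r)]);print(b.round(4),b.mean(0),np.linalg.norm(np.diff(b,axis=0),axis=1))
for z in(.055,.078):print("post",onz(w,455/k,208/k,z))
print("thumb front",onz(w,370/k,264/k,.099),"hole",onz(w,110/k,156/k,.006),"gold",onz(w,119/k,228/k,.008))
# board contour
m=np.zeros(g.shape,np.uint8);gg=(im.min(2)<60)&(im.mean(2)<85);m[95:180,55:108]=gg[95:180,55:108]
c=np.vstack([c for c in cv2.findContours(m,0,2)[0] if cv2.contourArea(c)>20]);r=cv2.minAreaRect(c)
b=np.array([onz(w,u,v,.006) for u,v in cv2.boxPoints(r)]);print(b.round(4),b.mean(0),np.linalg.norm(np.diff(b,axis=0),axis=1))
big=im.astype(np.uint8)[118:222,205:365]
save("w1c.png",big,4.5)
E
```

```text
corners [ 0.40507225 -0.11647676  0.02      ] [0.39912398 0.12196742 0.02      ]
((316.0552673339844, 172.54974365234375), (82.5699234008789, 31.90321159362793), 86.98721313476562)
[[0.4144 0.0164 0.055 ]
 [0.4123 0.0666 0.055 ]
 [0.5464 0.077  0.055 ]
 [0.5488 0.024  0.055 ]] [0.48045759 0.04598032 0.055     ] [0.05021774 0.13452295 0.05307946]
post [0.44034682 0.05957369 0.055     ]
post [0.43855884 0.05688701 0.078     ]
thumb front [ 0.49603117 -0.03638584  0.099     ] hole [ 0.37865578 -0.35087415  0.006     ] gold [ 0.46479485 -0.35111278  0.008     ]
[[ 0.3657 -0.3769  0.006 ]
 [ 0.3595 -0.327   0.006 ]
 [ 0.4794 -0.3254  0.006 ]
 [ 0.4863 -0.3777  0.006 ]] [ 0.42271788 -0.35175422  0.006     ] [0.05031445 0.11989265 0.05277867]
```

View pics/w1c.png

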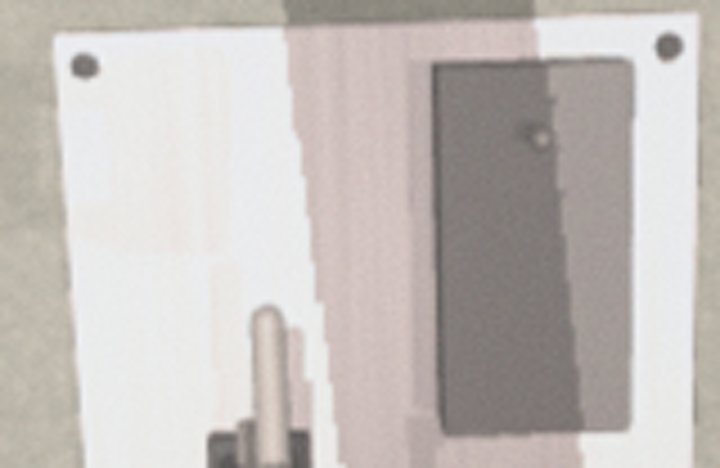

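```bash
python3 - <<'E'
from h import *
from scipy.optimize import least_squares
w,s,e=load("c1.pkl")
px=np.array([(54,38),(697,14),(432,62),(632,58),(632,432),(440,434),(542,137)])/4.5+[205,118]
F=np.array([(-140,-120,20),(-140,120,20),(-125,20,55),(-125,90,55),(10,90,55),(10,20,55),(-100,55,77)])/1000.
G=lambda q,F:np.c_[q[0]+F[:,0]*np.cos(q[2])-F[:,1]*np.sin(q[2]),q[1]+F[:,0]*np.sin(q[2])+F[:,1]*np.cos(q[2]),F[:,2]]
f=lambda q:np.ravel([np.subtract(proj(w,p),u) for p,u in zip(G(q,F),px)])
r=least_squares(f,[.54,0,0]);q=r.x;print(q,f(q).round(1))
pts=dict(post=(-100,55,55),board=(-55,55,55),thumb=(-30,-39,99),pivot=(-30,-50,45),shaft=(85,0,100),h0=(85+160*np.sin(.2),-72,100+160*np.cos(.2)),h1=(85-160*np.sin(1.1),-72,100+160*np.cos(1.1)))
for n,p in pts.items():
    P=G(q,np.array([p])/1000.)[0];print(n,P.round(4),"scene",np.round(proj(s,P)),"side",np.round(proj(e,P)))
E
```

```text
[0.54049056 0.00520738 0.02762087] [-1.2 -0.8  0.5 -0.9  0.3  0.7  0.3 -0.  -0.2 -0.2  0.4  0.8 -0.2  0.4]
post [0.439  0.0574 0.055 ] scene [296. 204.] side [267. 219.]
board [0.484  0.0587 0.055 ] scene [302. 214.] side [278. 221.]
thumb [ 0.5116 -0.0346  0.099 ] scene [277. 219.] side [279. 228.]
pivot [ 0.5119 -0.0456  0.045 ] scene [274. 232.] side [278. 242.]
shaft [0.6255 0.0076 0.1   ] scene [306. 243.] side [314. 225.]
h0 [ 0.6592 -0.0635  0.2568] scene [288. 222.] side [322. 200.]
h1 [ 0.4849 -0.0684  0.1726] scene [263. 199.] side [268. 215.]
```

Emit:
play_rows --increments "0 0 0 0.07 -0.37 0 1;0 0 0 0.07 -0.37 0 1;0 0 0 0.07 -0.37 0 1;0 0 0 0.07 -0.37 0 1;0 0 0 0.07 -0.37 0 1;0 0 0 0.07 -0.37 0 1;0 0 0 0.07 -0.37 0 1;0 0 0 0.07 -0.37 0 1"

```text
time: 2.7
ee_pos: [0.3895, -0.3745, 0.4498]
eef_rot: [0.0, 1.0, 0.0, -0.0]
ft_force: [0.2, 0.9, -0.1]
width: 0.0876
grip_force: 0.0
```

Emit:
play_rows --increments "0 0 0 -0.015 0.022 0.23 1;0 0 0 -0.015 0.022 0.23 1;0 0 0 -0.015 0.022 0.23 1;0 0 0 -0.015 0.022 0.23 1;0 0 0 -0.015 0.022 0.23 1;0 0 0 -0.015 0.022 0.23 1;0 0 0 -0.015 0.022 0.23 1"

```text
time: 3.4
ee_pos: [0.4054, -0.3501, 0.2213]
eef_rot: [-0.001, 1.0, 0.0, -0.0]
ft_force: [-0.1, -0.7, 0.4]
width: 0.0865
grip_force: 0.0
```

```bash
python3 - <<'E'
from h import *
import pickle
w=cam("wrist");pickle.dump(w,open("c2.pkl","wb"));save("w2.png",w["color"],1.4);print(read_state()["ee_pos"])
E
```

```text
[ 0.40563405 -0.35103317  0.22221475]
```

View pics/w2.png

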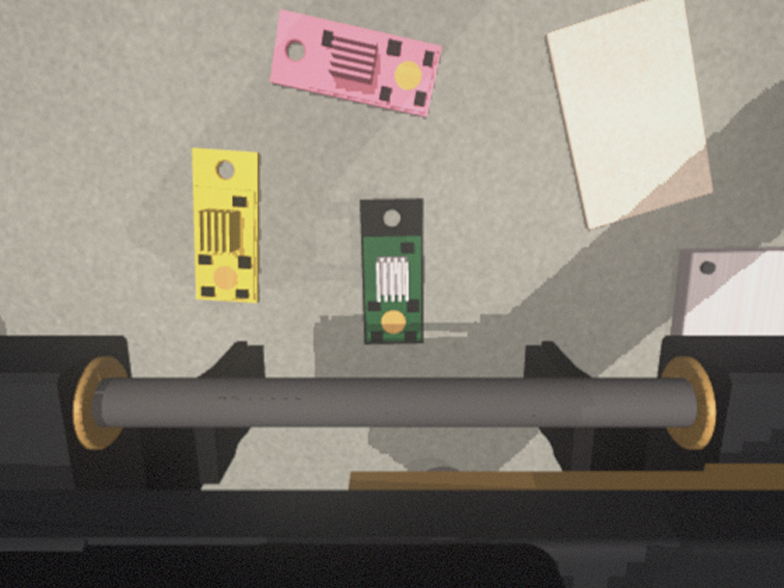

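The wrist picture shows the carrier with its hole at (391,218), sink at (391,279), plate corners at (360,200), (423,199), (423,343) and (364,344), and gold disc at (393,322).

```bash
python3 - <<'E'
from h import *
from scipy.optimize import least_squares
w=load("c2.pkl")
px=np.array([(360,200),(423,199),(423.5,343),(364,344),(391.5,218)])/1.4
F=np.array([(-60,-25,6),(-60,25,6),(60,25,6),(60,-25,6),(-45,0,5)])/1000.
G=lambda q,F:np.c_[q[0]+F[:,0]*np.cos(q[2])-F[:,1]*np.sin(q[2]),q[1]+F[:,0]*np.sin(q[2])+F[:,1]*np.cos(q[2]),F[:,2]]
f=lambda q:np.ravel([np.subtract(proj(w,p),u) for p,u in zip(G(q,F),px)])
r=least_squares(f,[.42,-.35,0]);q=r.x;print(q,f(q).round(1))
im=w["color"].astype(int)
m=np.zeros(im.shape[:2],np.uint8);m[175:225,262:298]=(im.min(2)>110)[175:225,262:298]
c=np.vstack(cv2.findContours(m,0,2)[0]);x,y,a,b=cv2.boundingRect(c);print(x,y,a,b)
for u,v in((x,y),(x+a,y),(x,y+b),(x+a,y+b)):print(onz(w,u,v,.036).round(4))
E
```

```text
[ 0.42339779 -0.35199048  0.01689179] [-0.3 -0.2  0.1 -0.2 -0.1  0.2  0.1  0.1  0.1  0.2]
268 183 24 42
[ 0.4038 -0.365   0.036 ]
[ 0.4037 -0.3398  0.036 ]
[ 0.4496 -0.3654  0.036 ]
[ 0.4496 -0.3394  0.036 ]
```

Emit:
play_rows --increments "0 0 -0.017 -0.018 -0.001 0.05 1;0 0 -0.017 -0.018 -0.001 0.1 1;0 0 -0.017 -0.018 -0.001 0.14 1;0 0 -0.017 -0.018 -0.001 0.16 1;0 0 -0.017 -0.018 -0.001 0.16 1;0 0 -0.017 -0.018 -0.001 0.16 1"

```text
time: 4.05
ee_pos: [0.4239, -0.3531, 0.0627]
eef_rot: [-0.008, 1.0, -0.001, 0.001]
ft_force: [0.1, 0.8, 0.3]
width: 0.087
grip_force: 0.0
```

```bash
python3 - <<'E'
from h import *
s=read_state();print(s["ee_pos"].round(4),R.from_quat(s["eef_rot"]).as_matrix().round(4))
E
```

```text
[ 0.4239 -0.3531  0.0627] [[-0.9999 -0.0164  0.0019]
 [-0.0164  0.9999 -0.0013]
 [-0.0019 -0.0014 -1.    ]]
```

Emit:
play_rows --increments "0 0 0 0 0.001 0.025 1;0 0 0 0 0.001 0.045 1;0 0 0 0 0.001 0.051 1;0 0 0 0 0.001 0.051 1;0 0 0 0 0.001 0.051 0.4;0 0 0 0 0.001 0.051 0.2;0 0 0 0 0.001 0.051 0.1;0 0 0 0 0.001 0.051 0" --grip_force 25

```text
time: 4.85
ee_pos: [0.4229, -0.3512, 0.0102]
eef_rot: [-0.008, 1.0, -0.0, 0.0]
ft_force: [0.5, 1.1, -0.4]
width: 0.0627
grip_force: 0.0
```

Emit:
play_rows --increments "0 0 0 0 0 0 0;0 0 0 0 0 0 0;0 0 0 0 0 0 0;0 0 0 0 0 0 0;0 0 0 0 0 0 0"

```text
time: 5.35
ee_pos: [0.4225, -0.3511, 0.0097]
eef_rot: [-0.008, 1.0, 0.0, -0.0]
ft_force: [0.4, 1.0, -1.0]
width: 0.023
grip_force: 0.0
```

Emit:
play_rows --increments "0 0 0 0 0 0 0;0 0 0 0 0 0 0;0 0 0 0 0 0 0"

```text
time: 5.65
ee_pos: [0.4226, -0.3511, 0.0097]
eef_rot: [-0.008, 1.0, 0.0, -0.0]
ft_force: [-0.2, -0.4, 0.3]
width: 0.0026
grip_force: 0.0
```

```bash
python3 - <<'E'
from h import *
import pickle
d={n:cam(n) for n in("scene","side","wrist")};pickle.dump(d,open("c3.pkl","wb"))
for n in("scene","side"):
    print(n,proj(d[n],read_state()["ee_pos"]))
a=cv2.resize(d["scene"]["color"][195:285,110:240],(390,270));b=cv2.resize(d["side"]["color"][250:340,160:290],(390,270))
c=cv2.resize(d["wrist"]["color"],(400,300))
save("v3.png",np.vstack([np.hstack([a,b]),np.hstack([c,np.zeros((300,380,3),np.uint8)])]))
E
```

```text
scene (np.float64(168.16313636355352), np.float64(246.74981228708486))
side (np.float64(222.73484799624998), np.float64(310.5701372619261))
```

View pics/v3.png

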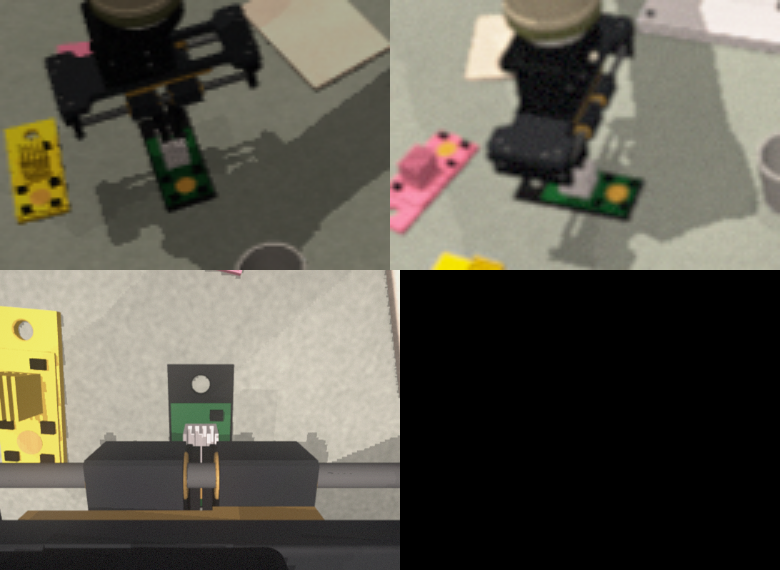

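```bash
python3 - <<'E'
from h import *
d=load("c3.pkl");w=d["wrist"];s=read_state();print(s["width"],s["grip_force"],s["ee_pos"],s["ft_force"])
k=400/560
for z in(.0097,.02,.036,.06):
  for y in(-.3511-.013,-.3511,-.3511+.013):print(z,y,(np.array(proj(w,[s["ee_pos"][0]-.0095,y,z]))*k+[0,270]).round())
print("sink lo-x top",[(np.array(proj(w,[.4084,y,.036]))*k+[0,270]).round() for y in(-.364,-.34)])
im=w["color"]
for v in range(215,262,4):print(v,im[v,262:300:2].mean(1).round() if False else im[v,262:302:2].mean(1).astype(int))
for c in range(8):pass
E
```

```text
0.0008576548670138396 0.0 [ 0.42257175 -0.35113048  0.00969316] [-0.97702162 -0.95637644 -0.34479222]
0.0097 -0.36410000000000003 [186. 430.]
0.0097 -0.3511 [203. 430.]
0.0097 -0.3381 [219. 430.]
0.02 -0.36410000000000003 [185. 434.]
0.02 -0.3511 [203. 434.]
0.02 -0.3381 [220. 434.]
0.036 -0.36410000000000003 [184. 440.]
0.036 -0.3511 [203. 441.]
0.036 -0.3381 [222. 441.]
0.06 -0.36410000000000003 [181. 453.]
0.06 -0.3511 [203. 453.]
0.06 -0.3381 [225. 454.]
sink lo-x top [array([184., 434.]), array([219., 434.])]
215 [124 122 128 131 128 126 126 123 128 130 127 124 125 125 125 126 126 126
 128 126]
219 [158 239 239 230 137 162 238 236 228 139 160 236 235 230 141 152 238 238
 231 142]
223 [140 189 216 179 140 144 238 234 227 138 144 210 234 227 141 139 184 237
 230 135]
227 [120 184 208 148 138 136 186 182 217 136 141 206 234 225 137 137 164 236
 228 125]
231 [119 189 190 190 192 151 188 182 185 188 205 209 233 221 237 237 229 235
 227 159]
235 [119 187 192 188 188 158 186 181 188 187 187 183 181 168 237 236 229 235
 226 174]
239 [120 185 190 188 187 158 185 184 187 188 189 183 179 171 237 236 225 235
 225 171]
243 [ 97 135 140 143 186 159 185 181 187 188 185 181 178 167 187 188 153 139
 126 135]
247 [ 47  52  44  42  65  63  59  60  59 122 164  61  63  61  63  63  45  49
  53  48]
251 [ 44  48  40  45  48  49  52  50  47 118 170  43  50  54  46  54  50  49
  46  52]
255 [ 61  44  42  44  48  55  53  50  50 117 163  39  51  50  49  51  42  51
  43  54]
259 [ 87  49  45  46  49  55  47  54  46 117 166  43  52  48  53  46  48  51
  46  83]
```

Emit:
play_rows --increments "0 0 0 0 0 0 0;0 0 0 0 0 0 0"

```text
time: 6.0
ee_pos: [0.4226, -0.3511, 0.0097]
eef_rot: [-0.008, 1.0, 0.0, 0.0]
ft_force: [-0.4, -0.0, 0.1]
width: 0.0006
grip_force: 0.0
```

```bash
python3 - <<'E'
from h import *
d=load("c3.pkl")
f=lambda n,x,y,w,h:cv2.resize(d[n]["color"][y:y+h,x:x+w],(390,300),interpolation=cv2.INTER_CUBIC)
a=f("scene",145,222,52,40);b=f("side",196,285,52,40);c=f("wrist",210,180,143,110)
save("v4.png",np.vstack([np.hstack([a,b]),np.hstack([c,c*0])]))
E
```

```text
(no output)
```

View pics/v4.png

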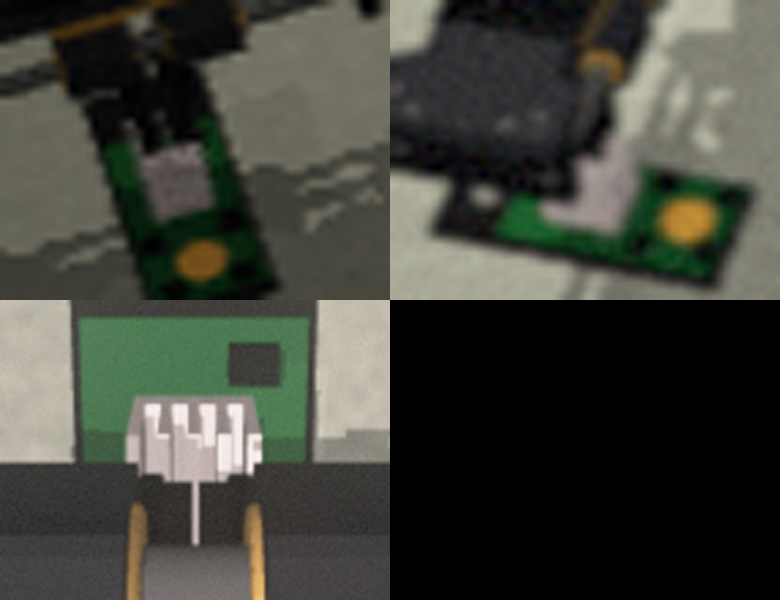

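Emit:
play_rows --increments "0 0 0 0 0 0.001 0;0 0 0 0 0 0.001 0;0 0 0 0 0 0.002 0;0 0 0 0 0 0.002 0"

```text
time: 6.4
ee_pos: [0.4225, -0.3511, 0.0075]
eef_rot: [-0.008, 1.0, 0.0, -0.0]
ft_force: [0.2, -0.3, 0.0]
width: 0.0008
grip_force: 0.0
```

Emit:
play_rows --increments "0 0 0 0 0 0.001 0;0 0 0 0 0 0.001 0;0 0 0 0 0 0.002 0;0 0 0 0 0 0.002 0"

```text
time: 6.8
ee_pos: [0.4225, -0.3511, 0.0056]
eef_rot: [-0.008, 1.0, 0.0, -0.0]
ft_force: [-0.6, 0.8, -0.1]
width: 0.0004
grip_force: 0.0
```

Emit:
play_rows --increments "0 0 0 0 0 0.001 0;0 0 0 0 0 0.002 0;0 0 0 0 0 0.003 0;0 0 0 0 0 0.004 0;0 0 0 0 0 0.004 0"

```text
time: 7.3
ee_pos: [0.4226, -0.3512, 0.0018]
eef_rot: [-0.008, 1.0, 0.0, 0.0]
ft_force: [-0.6, 0.8, 2.3]
width: 0.0004
grip_force: 1.2
```

Emit:
play_rows --increments "0 0 0 0 0 -0.015 0;0 0 0 0 0 -0.03 0.6;0 0 0 0 0 -0.03 0.6;0 0 0 0 0 -0.03 0.6;0 0 0 0 0 -0.03 0.6;0 0 0 0 0 -0.03 0.6;0 0 0 0 0 -0.03 0.6;0 0 0 0 0 -0.03 0.6"

```text
time: 8.1
ee_pos: [0.4224, -0.3511, 0.0315]
eef_rot: [-0.008, 1.0, 0.0, -0.0]
ft_force: [0.2, -0.3, 0.1]
width: 0.0474
grip_force: 0.0
```

```bash
python3 - <<'E'
from h import *
import pickle
w=cam("wrist");pickle.dump(w,open("c4.pkl","wb"))
s=read_state();print(s["width"],s["ee_pos"])
T=np.eye(4);T[:3,:3]=R.from_quat(s["eef_rot"]).as_matrix();T[:3,3]=s["ee_pos"]
tool=lambda p:proj(w,(T@np.append(p,1))[:3])
for z in(0,-.02,-.033,-.05):print(z,np.round(tool([.0095,s["width"]/2,z])),np.round(tool([.0095,-s["width"]/2,z])))
im=w["color"].mean(2).astype(int)
for v in range(205,285,5):print(v,"".join("#" if x<75 else "." for x in im[v,180:380:3]))
E
```

```text
0.04935113631414551 [ 0.42243677 -0.35110347  0.03152777]
0 [327. 224.] [239. 224.]
-0.02 [332. 235.] [234. 235.]
-0.033 [336. 243.] [231. 243.]
-0.05 [342. 256.] [226. 256.]
205 ...................................................................
210 .....................#.............................................
215 .....................#........................#....................
220 .....................#........................#....................
225 .....................#........................#....................
230 .....................#........................#....................
235 .....................##.......................#....................
240 .....................#.##.................#.###....................
245 ...........##........#..##................#####........###.........
250 ..........#######....#####................#####....########........
255 .........########....##.#.....................#....#########.......
260 ........#########....###.#...#.....#..#...#####....##########......
265 ......###########....######..#..#..#..#..######....###########.....
270 ###.###############..######.##..#.....##.######..#.#############..#
275 ...................................................................
280 ...................................................................
```

The fingertips actually sit about 34 mm behind the stated TCP: both the contact on the sink's top and this image agree. I'm grasping again with that correction.

Emit:
play_rows --increments "0 0 0 0.001 0 0.02 0.6;0 0 0 0.001 0 0.035 0.6;0 0 0 0.001 0 0.045 0.6;0 0 0 0.001 0 0.05 0.6;0 0 0 0.001 0 0.05 0.6"

```text
time: 8.65
ee_pos: [0.4212, -0.3511, -0.0188]
eef_rot: [-0.008, 1.0, 0.0, -0.0]
ft_force: [0.7, 0.1, 1.2]
width: 0.0521
grip_force: 0.0
```

Emit:
play_rows --increments "0 0 0 0 0 0.001 0.3;0 0 0 0 0 0.001 0.15;0 0 0 0 0 0.001 0;0 0 0 0 0 0.001 0;0 0 0 0 0 0.001 0;0 0 0 0 0 0.001 0" --grip_force 25

```text
time: 9.25
ee_pos: [0.4218, -0.3512, -0.0191]
eef_rot: [-0.008, 1.0, 0.0, 0.0]
ft_force: [-0.8, -0.2, 3.2]
width: 0.0239
grip_force: 25.0
```

Emit:
play_rows --increments "0 0 0 0 0 -0.02 0;0 0 0 0 0 -0.06 0;0 0 0 0 0 -0.1 0;0 0 0 0 0 -0.15 0;0 0 0 0 0 -0.2 0;0 0 0 0 0 -0.2 0;0 0 0 0 0 -0.2 0"

```text
time: 9.95
ee_pos: [0.422, -0.3511, 0.181]
eef_rot: [-0.008, 1.0, 0.0, 0.001]
ft_force: [0.1, 0.5, -1.7]
width: 0.0237
grip_force: 25.0
```

```bash
cat > hole.py <<'E'
from h import *
def hole(name=None,zoff=.0191):
    w=cam("wrist");s=read_state();zu=s["ee_pos"][2]+zoff
    T=np.eye(4);T[:3,:3]=R.from_quat(s["eef_rot"]).as_matrix();T[:3,3]=s["ee_pos"]
    # black plate bare end: dark region near expected hole, hole = bright child contour
    p=proj(w,(T@np.array([.0434,0,-zoff-.006,1]))[:3]);u0,v0=map(int,p)
    im=w["color"];sub=im[v0-40:v0+40,u0-45:u0+45].mean(2).astype(int)
    return w,s,T,zu,(u0,v0),sub
E
python3 - <<'E'
from hole import *
import pickle
w,s,T,zu,p,sub=hole();pickle.dump((w,s),open("c5.pkl","wb"))
print(s["ee_pos"],s["width"],zu,p,R.from_quat(s["eef_rot"]).as_matrix().round(3)[:2])
for r in sub[::3]:print(" ".join("%3d"%x for x in r[::4]))
E
```

```text
[ 0.4213141  -0.3505571   0.17975457] 0.023428676159305085 0.19885457012378674 (284, 167) [[-1.    -0.017 -0.001]
 [-0.017  1.     0.001]]
166 164 170 165 164 171 170 175 172 170 171 170 180 176 175 175 172 176 176 175 175 181 176
159 158 162 161 163 172 170 165 168 169 172 174 179 173 177 178 175 171 173 170 179 184 177
163 169 164 169 166 174 171 174 175 176 175 173 179 182 176 176 173 176 177 183 178 176 170
 79  78  76  74  78  79  76  75  74  83  79  74  77  75  75  76  75  75  78  82  77  75  76
 64  68  66  68  63  64  69  62  64  63  67  63  65  62  66  65  68  65  68  60  63  66  62
 67  67  63  62  68  65  63  63  63  60  64  64  60  62  61  62  62  61  61  64  67  70  64
 65  66  64  64  63  63  62  63  64  58  59  62  56  62  60  60  69  66  62  65  65  68  64
 63  66  62  66  63  64  59  63  60  58  59  60  63  61  65  58  60  62  63  63  64  67  69
 64  60  64  63  61  60  62  56  63  60  58  56  62  61  63  63  56  61  63  64  65  68  65
 62  63  63  60  63  58  59  62  59  88 143 143 110  56  63  56  63  57  64  62  66  64  65
 59  68  61  62  60  62  61  58  98 166 1
[... 822 characters left out ...]
  53  48  47  50  53  53  54  50  55  59  51  60  60  57
 59  60  58  56  58  59  51  54  56  51  54  55  53  55  52  52  52  57  48  51  56  57  60
 61  60  54  56  53  52  55  55  49  53  55  52  53  54  49  53  56  56  57  51  58  57  60
 58  61  55  56  50  53  56  57  54  53  49  51  55  52  50  54  55  51  57  58  60  59  60
 57  61  60  52  53  52  51  57  51  51  51  56  54  54  51  51  54  49  55  57  56  57  61
 78  76  74  77  77  74  74  75  74  71  71  77  73  75  72  70  72  73  70  72  78  74  74
 85  86  86  82  85  83  80  82  83  81  81  83  77  80  82  81  79  78  82  81  82  84  86
 89  85  84  81  85  80  84  81  82  83  82  84  82  82  83  86  82  80  83  84  82  85  81
```

```bash
python3 - <<'E'
from hole import *
w,s=load("c5.pkl");zu=s["ee_pos"][2]+.0191
T=np.eye(4);T[:3,:3]=R.from_quat(s["eef_rot"]).as_matrix();T[:3,3]=s["ee_pos"]
sub=w["color"][147:187,264:304].mean(2)>110
n,l,st,ce=cv2.connectedComponentsWithStats(sub.astype(np.uint8));i=1+st[1:,4].argmax();u,v=ce[i]+[264,147];print(st[i],u,v)
h=onz(w,u,v,zu+.003);ht=np.linalg.inv(T)@np.append(h,1);print("hole tool",ht)
yaw=.0276;tx=np.array([-np.cos(yaw),-np.sin(yaw)]);ty=np.array([-np.sin(yaw),np.cos(yaw)])
post=np.array([.439,.0574]);t=post-ht[0]*tx-ht[1]*ty;print("TCP target",t)
d=np.append(t,0.16)-s["ee_pos"];print("tool shift",T[:3,:3].T@d)
E
```

```text
[  3   7  29  28 644] 281.3198757763975 167.19565217391303
hole tool [ 0.04319934 -0.0015908  -0.02207742  1.        ]
TCP target [0.48213898 0.06018234]
tool shift [-0.06762933  0.40965408  0.02016469]
```

Emit:
play_rows --increments "0 0 -0.011 -0.066 0.41 0.02 0;0 0 -0.011 -0.066 0.41 0.02 0;0 0 -0.011 -0.066 0.41 0.02 0;0 0 -0.011 -0.066 0.41 0.02 0;0 0 -0.011 -0.066 0.41 0.02 0;0 0 -0.011 -0.066 0.41 0.02 0;0 0 -0.011 -0.066 0.41 0.02 0;0 0 -0.011 -0.066 0.41 0.02 0"

```text
time: 10.8
ee_pos: [0.4773, 0.0462, 0.1596]
eef_rot: [-0.014, 1.0, -0.0, -0.001]
ft_force: [2.5, -0.3, -2.1]
width: 0.024
grip_force: 25.0
```

Emit:
play_rows --increments "0 0 0 0 0.025 0.01 0;0 0 0 0 0.025 0.01 0;0 0 0 0 0.025 0.01 0;0 0 0 0 0.025 0.01 0"

```text
time: 11.2
ee_pos: [0.4775, 0.0679, 0.1507]
eef_rot: [-0.013, 1.0, -0.0, -0.001]
ft_force: [1.1, -0.4, -2.1]
width: 0.0234
grip_force: 25.0
```

```bash
python3 - <<'E'
from hole import *
s=read_state();print(s["ee_pos"],R.from_quat(s["eef_rot"]).as_matrix().round(4),s["joint_positions"].round(2))
T=R.from_quat(s["eef_rot"]).as_matrix();print(T.T@(np.array([.4821,.0602,.085])-s["ee_pos"]))
E
```

```text
[0.47754093 0.06785573 0.15072905] [[-9.997e-01 -2.550e-02 -1.400e-03]
 [-2.550e-02  9.997e-01 -8.000e-04]
 [ 1.400e-03 -8.000e-04 -1.000e+00]] [-0.8   0.03  0.58  1.9  -0.01  1.22  1.38]
[-0.00445488 -0.00771883  0.06572881]
```

Emit:
play_rows --increments "0 0 -0.002 -0.004 -0.008 0.02 0;0 0 -0.002 -0.004 -0.008 0.05 0;0 0 -0.002 -0.004 -0.008 0.066 0;0 0 -0.002 -0.004 -0.008 0.066 0;0 0 -0.002 -0.004 -0.008 0.066 0;0 0 -0.002 -0.004 -0.008 0.066 0"

```text
time: 11.8
ee_pos: [0.483, 0.0611, 0.0867]
eef_rot: [-0.014, 1.0, 0.0, 0.001]
ft_force: [0.0, 0.1, -1.2]
width: 0.0237
grip_force: 25.0
```

```bash
python3 - <<'E'
from hole import *
import pickle
w,s,T,zu,p,sub=hole();pickle.dump((w,s),open("c6.pkl","wb"))
print(s["ee_pos"],T[:3,:3].T@(np.array([.4821,.0602,.085])-s["ee_pos"]))
a=w["color"][p[1]-45:p[1]+45,p[0]-60:p[0]+60];print(p)
save("v6.png",a,6)
E
```

```text
[0.48302537 0.06130954 0.08662906] [ 0.00095974 -0.00108384  0.00162648]
(283, 169)
```

View pics/v6.png

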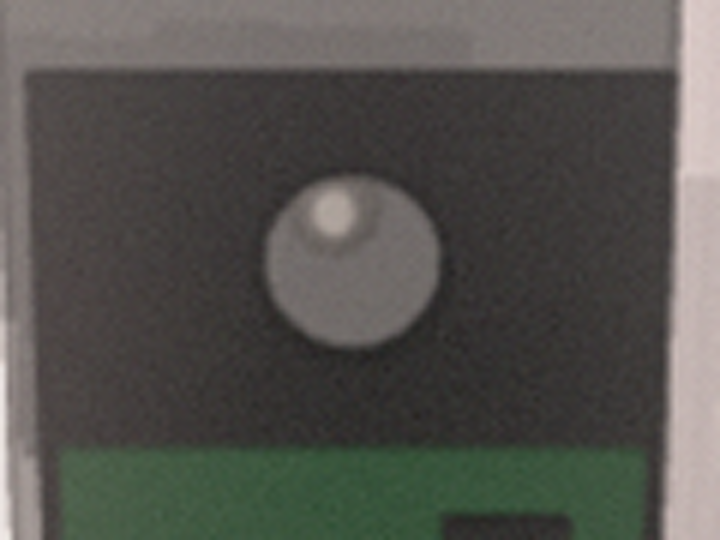

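The post's tip shows through the hole: tip at (333,212) in the crop, hole centre at (353,262).

```bash
python3 - <<'E'
from hole import *
w,s=load("c6.pkl");zu=s["ee_pos"][2]+.0191
T=R.from_quat(s["eef_rot"]).as_matrix()
f=lambda x,y:(x/6-.5+283-60,y/6-.5+169-45)
h=onz(w,*f(353,262),zu+.003);p=onz(w,*f(333,212),.078);print(h,p,s["ee_pos"],"corr tool",T.T@(p-h))
E
```

```text
[0.43903056 0.05879996 0.10872906] [0.4383172  0.05696096 0.078     ] [0.48302537 0.06130954 0.08662906] corr tool [ 0.00082034 -0.00184287  0.03072616]
```

Emit:
play_rows --increments "0 0 0 0.001 -0.0016 0 0;0 0 0 0.001 -0.0016 0.01 0;0 0 0 0.001 -0.0016 0.02 0;0 0 0 0.001 -0.0016 0.03 0;0 0 0 0.001 -0.0016 0.037 0;0 0 0 0.001 -0.0016 0.043 0;0 0 0 0.001 -0.0016 0.047 0;0 0 0 0.001 -0.0016 0.047 0"

```text
time: 12.65
ee_pos: [0.481, 0.0596, 0.038]
eef_rot: [-0.015, 1.0, -0.0, -0.0]
ft_force: [1.1, 0.4, -1.8]
width: 0.024
grip_force: 25.0
```

Emit:
play_rows --increments "0 0 0 0 0 0.001 0;0 0 0 0 0 0.002 0;0 0 0 0 0 0.002 0;0 0 0 0 0 0.002 0"

```text
time: 13.05
ee_pos: [0.4814, 0.0598, 0.0367]
eef_rot: [-0.015, 1.0, 0.0, 0.0]
ft_force: [-0.6, -0.8, -1.2]
width: 0.0239
grip_force: 25.0
```

Emit:
play_rows --increments "0 0 0 0 0 0.001 0;0 0 0 0 0 0.001 0.1;0 0 0 0 0 0.001 0.55;0 0 0 0 0 0.001 0.55;0 0 0 0 0 0.001 0.55;0 0 0 0 0 0.001 0.55;0 0 0 0 0 0.001 0.55;0 0 0 0 0 0.001 0.55"

```text
time: 13.85
ee_pos: [0.4813, 0.0597, 0.0355]
eef_rot: [-0.015, 1.0, 0.0, 0.0]
ft_force: [0.1, -0.5, 0.1]
width: 0.0473
grip_force: 0.0
```

Emit:
play_rows --increments "0 0 0 0 0 -0.02 0.55;0 0 0 0 0 -0.05 0.55;0 0 0 0 0 -0.09 0.55;0 0 0 0 0 -0.13 0.55;0 0 0 0 0 -0.17 0.55;0 0 0 0 0 -0.2 0.55;0 0 0 0 0 -0.2 0.55;0 0 0 0 0 -0.2 0.55"

```text
time: 14.65
ee_pos: [0.4814, 0.0598, 0.2356]
eef_rot: [-0.015, 1.0, 0.0, 0.0]
ft_force: [-0.2, 0.6, -0.0]
width: 0.0475
grip_force: 0.0
```

```bash
python3 - <<'E'
from hole import *
import pickle
w=cam("wrist");s=cam("scene");e=cam("side");pickle.dump((w,s,e),open("c7.pkl","wb"))
st=read_state();print(st["ee_pos"],st["width"])
# plate: expected outline
c,sn=np.cos(.0276),np.sin(.0276)
P=[proj(w,[.484+x*c-y*sn,.0587+x*sn+y*c,.061]) for x,y in((-.06,-.025),(-.06,.025),(.06,.025),(.06,-.025))];print(np.round(P))
a=w["color"][80:290,200:440];save("v7.png",a,2.5)
E
```

```text
[0.48062714 0.05960032 0.23428286] 0.047672528752545996
[[256. 128.]
 [306. 129.]
 [304. 244.]
 [257. 244.]]
```

View pics/v7.png

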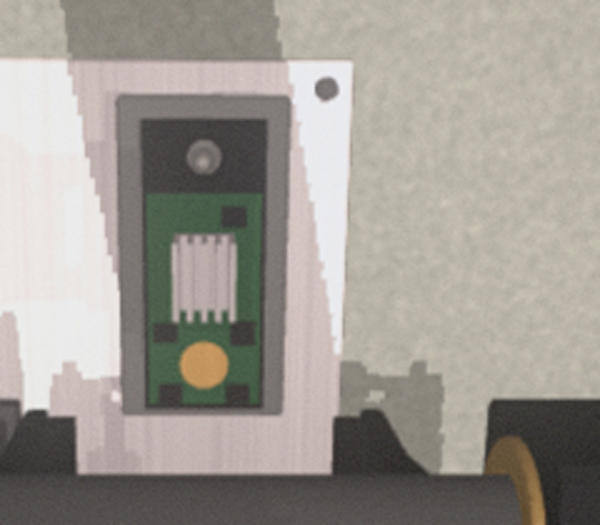

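The carrier hangs on the post, flat on the nest: post at (204,155) in the hole, plate spanning (142..267, 120..408). Next is the catch.

Emit:
play_rows --increments "0 0 0 -0.018 -0.058 0 0;0 0 0 -0.018 -0.058 0 0;0 0 0 -0.018 -0.058 0.02 0;0 0 0 -0.018 -0.058 0.05 0;0 0 0 -0.018 -0.058 0.08 0;0 0 0 -0.018 -0.058 0.1 0;0 0 0 -0.018 -0.058 0.12 0;0 0 0 -0.018 -0.058 0.12 0"

```text
time: 15.6
ee_pos: [0.4986, 0.0018, 0.1125]
eef_rot: [-0.014, 1.0, -0.001, -0.003]
ft_force: [-0.5, -0.6, -0.0]
width: 0.0012
grip_force: 0.0
```

Emit:
play_rows --increments "0 0 0 0 0 0.02 0;0 0 0 0 0 0.04 0;0 0 0 0 0 0.062 0;0 0 0 0 0 0.062 0;0 0 0 0 0 0.062 0"

```text
time: 16.1
ee_pos: [0.5012, 0.0021, 0.0543]
eef_rot: [-0.014, 1.0, -0.0, -0.0]
ft_force: [0.2, -0.8, 0.4]
width: 0.0002
grip_force: 0.0
```

```bash
python3 - <<'E'
from hole import *
w,s0,e0=load("c7.pkl");e=cam("side");s=cam("scene")
st=read_state();print(st["ee_pos"],st["width"],st["ft_force"])
q=[.5405,.0052];p=st["ee_pos"][:2]-q;c,sn=np.cos(.0276),np.sin(.0276);print("fixture xy",c*p[0]+sn*p[1],-sn*p[0]+c*p[1])
E
```

```text
[0.50182317 0.0023124  0.05486797] 0.0006140570341833513 [ 0.46118174 -0.70089213 -0.04462989]
fixture xy -0.038741782525239764 -0.001819156633739693
```

Emit:
play_rows --increments "0 0 0 0 -0.01 0 0;0 0 0 0 -0.02 0 0;0 0 0 0 -0.03 0 0;0 0 0 0 -0.04 0.001 0;0 0 0 0 -0.05 0.004 0;0 0 0 0 -0.06 0.009 0;0 0 0 0 -0.067 0.014 0;0 0 0 0 -0.073 0.018 0"

```text
time: 17.0
ee_pos: [0.5028, -0.0713, 0.0347]
eef_rot: [-0.014, 1.0, -0.0, -0.0]
ft_force: [-1.3, 2.5, -1.2]
width: 0.0008
grip_force: 0.9
```

Emit:
play_rows --increments "0 0 0 0 0 0 0;0 0 0 0 0.003 0 0;0 0 0 0 0.008 -0.01 0;0 0 0 0 0.008 -0.03 0;0 0 0 0 0.008 -0.05 0;0 0 0 0 -0.022 -0.05 0;0 0 0 0 -0.022 -0.05 0;0 0 0 0 -0.022 -0.05 0"

```text
time: 17.8
ee_pos: [0.504, -0.0924, 0.0862]
eef_rot: [-0.014, 1.0, 0.0, 0.0]
ft_force: [0.8, 0.8, 0.2]
width: 0.0003
grip_force: 0.0
```

```bash
python3 - <<'E'
from hole import *
import pickle
w=cam("wrist");e=cam("side");s=cam("scene");pickle.dump((w,s,e),open("c8.pkl","wb"))
st=read_state();print(st["ee_pos"],st["width"],st["ft_force"])
q=[.5405,.0052];p=st["ee_pos"][:2]-q;c,sn=np.cos(.0276),np.sin(.0276);print("fixture xy",c*p[0]+sn*p[1],-sn*p[0]+c*p[1])
F=lambda x,y,z:np.array([q[0]+c*x-sn*y,q[1]+sn*x+c*y,z])
for L in(-.2,.6,.8,.9,1.,1.4):
    P=F(-.055,-.05-.055*np.sin(L),.045+.055*np.cos(L));print(L,np.round(proj(w,P)),np.round(proj(e,P)),np.round(proj(s,P)))
g=w["color"].mean(2).astype(int)
for v in range(120,240,4):print(v,"".join(" .:-=+*#%@"[min(9,x//26)] for x in g[v,180:360:2]))
E
```

```text
[ 0.50374119 -0.09150737  0.08553031] 0.00037275528775703446 [0.00759782 0.386425   0.34384397]
fixture xy -0.03941359798148307 -0.09565611906404249
-0.2 [394. 219.] [272. 227.] [274. 213.]
0.6 [312. 215.] [269. 236.] [261. 219.]
0.8 [296. 212.] [268. 240.] [258. 222.]
0.9 [289. 210.] [268. 241.] [257. 223.]
1.0 [284. 208.] [268. 243.] [256. 224.]
1.4 [271. 201.] [267. 249.] [254. 230.]
120 ***********************************%%%%@%%@%%%@%%%%@@%%%@%%@%%%%%%%%%%%@%%%%%%%%%%%%######
124 ***********************************%%%%%%%%%%@%%%%%%%%@%%@%%%%%%%%%%@%%@%%%%%%%%%%%#######
128 ************************#***###****%%%%%%%%%%%%%%%%%@%@%%%%%%%%@%%%%%%%%%%%%%@%%%%%#######
132 ***********************************%%%%%%%%%%%%%%%%%@%@%%%%%%@%%%@%%%%%%%%%%%%%%%%%#######
136 ***********************************#%%%%%%%%@%%%%%%%%%%%%%@%%@%%%%%%%%%%%%%%%%%%%#########
140 *******************************##**#@%%%%%%%@%@%%%@@%%%@%%%%%%%%%%%%%%%%%%%%%%%%%#########
144 ***************************###*****#%%%%%%%%%%%@%@%@%%@%%@@%%%%%%%%%%%@%%%%%%%%###########
148 ***************************##******#%%%@%
[... 1439 characters left out ...]
%%%%%%%%%%%%***************#######*
212 ************************************%%%%%%%%%%%%%%%%%%%%%%%%%%%%%%#***************#######*
216 ************************************%%%%%%%%%%%%%%%%%%%%%%%%%%%%%*****************######**
220 ************************************%%%%%%%%%%%%%%%%#++++++#%%%%%*****************######**
224 **+*********************************%%%%%%%%%%%%%%%+*******+*%%%*******************#####**
228 ****+====+***+**********************%###**********++**#####*+%#********************####***
232 ****+====++***************************************+=+*####**+%********************####*#**
236 **=====================+++++========**************+==+*###**+**********************###****
```

Emit:
play_rows --increments "0 0 0 0.002 -0.003 0.02 0;0 0 0 0.002 -0.003 0.03 0;0 0 0 0.002 -0.004 0.038 0;0 0 0 0.002 -0.005 0.045 0;0 0 0 0.002 -0.006 0.051 0;0 0 0 0.002 -0.007 0.056 0;0 0 0 0.002 -0.007 0.058 0;0 0 0 0.002 -0.007 0.058 0"

```text
time: 18.75
ee_pos: [0.5018, -0.099, 0.0272]
eef_rot: [-0.015, 1.0, 0.0, -0.0]
ft_force: [-0.4, 0.0, -0.1]
width: 0.0005
grip_force: 0.0
```

Emit:
play_rows --increments "0 0 0 0 0 0.001 0;0 0 0 0 0 0.002 0;0 0 0 0 0 0.003 0;0 0 0 0 0 0.003 0"

```text
time: 19.15
ee_pos: [0.5023, -0.0995, 0.0252]
eef_rot: [-0.015, 1.0, 0.0, 0.0]
ft_force: [-3.3, 0.2, 10.2]
width: 0.0007
grip_force: 5.2
```

Emit:
play_rows --increments "0 0 0 0 0 -0.05 0;0 0 0 0 0 -0.1 0.3;0 0 0.15 0 0 -0.15 0.6;0 0 0.3 0 0 -0.2 0.6;0 0 0.45 0 0 -0.25 0.6;0 0 0.6 0 0 -0.29 0.6;0 0 0.75 0 0 -0.3 0.6;0 0 0.9 0 0 -0.3 0.6"

```text
time: 19.95
ee_pos: [0.5028, -0.0998, 0.3267]
eef_rot: [0.424, 0.905, 0.001, 0.001]
ft_force: [0.3, 0.1, -1.2]
width: 0.0477
grip_force: 0.0
```

Emit:
play_rows --increments "0 0 0.15 0 0 0 0.6;0 0 0.3 0 0 0 0.6;0 0 0.45 0 0 0 0.6;0 0 0.6 0 0 0 0.6;0 0 0.68 0 0 0 0.6;0 0 0.68 0 0 0 0.6;0 0 0.68 0 0 0 0.6"

```text
time: 20.65
ee_pos: [0.5019, -0.0997, 0.3245]
eef_rot: [0.699, 0.715, 0.0, -0.0]
ft_force: [-0.1, -0.3, -0.3]
width: 0.0521
grip_force: 0.0
```

```bash
cat > fx.py <<'E'
from hole import *
q=[.5405,.0052];c,sn=np.cos(.0276),np.sin(.0276)
F=lambda x,y,z:np.array([q[0]+c*x-sn*y,q[1]+sn*x+c*y,z])
E
python3 - <<'E'
from fx import *
import pickle
w=cam("wrist");e=cam("side");s=cam("scene");pickle.dump((w,s,e),open("c9.pkl","wb"))
st=read_state();M=R.from_quat(st["eef_rot"]).as_matrix();print(st["ee_pos"],st["width"],st["joint_positions"].round(2),M.round(3))
h=F(.085+.16*np.sin(.2),-.072,.1+.16*np.cos(.2))
print("shift",M.T@(h-st["ee_pos"]), "yaw to fixture", np.arctan2(M[1,1],M[0,1])-.0276)
for n,cm in(("wrist",w),("side",e),("scene",s)):
    for L in(.2,.4):print(n,[np.round(proj(cm,F(.085+.16*np.sin(L),y,.1+.16*np.cos(L)))) for y in(-.016,-.108)],"pin",np.round(proj(cm,F(-.05,-.104,.054))))
E
```

```text
[ 0.50188926 -0.09974396  0.32449065] 0.052375288504613836 [-0.67  0.02  0.8   1.55 -0.01  1.58  0.15] [[-0.022  1.     0.   ]
 [ 1.     0.022  0.   ]
 [ 0.     0.    -1.   ]]
shift [0.03277912 0.15808315 0.06768919] yaw to fixture -0.0060193535132334434
wrist [array([512.,  85.]), array([493., 216.])] pin [274. 173.]
wrist [array([547.,  86.]), array([526., 212.])] pin [274. 173.]
side [array([324., 191.]), array([320., 207.])] pin [269. 249.]
side [array([334., 194.]), array([330., 211.])] pin [269. 249.]
scene [array([308., 215.]), array([275., 226.])] pin [254. 231.]
scene [array([313., 226.]), array([280., 237.])] pin [254. 231.]
```

```bash
python3 - <<'E'
from fx import *
w,s,e=load("c9.pkl");g=w["color"].mean(2).astype(int)
for v in range(50,250,10):print(v,"".join(" .:-=+*#%@"[min(9,x//26)] for x in g[v,440:560:2]),"|","".join(" .:-=+*#%@"[min(9,x//26)] for x in g[v,230:330:3]))
E
```

```text
50 ************************************************************ | ::::---------------::-====----++#%
60 ************************************************************ | ::::-------------==----=======*+#%
70 ************************************************************ | ----------------------==-----==##%
80 ************************************************************ | **********###******##*#####%%%%%%%
90 +=++++==---::::::-:::::::::.:::::::::::::::::----------=++++ | ##################################
100 ::::::::::::::::::::::::::....:::.:::::::::.:---------=+++++ | ##################################
110 ========+====+***********:.:.:...::..:...:.:::-=-----=++++++ | #################################+
120 =++++==+===*************=...::.....:......:::=------=+++++++ | ###############################--=
130 =========+*************+.........:::......::=-----=+++++++++ | #############################*++++
140 =++==+=+***************:........:........::=-----=++++++++++ | ############################*+**+-
150 ++=+==+**************+=......:..........::=--:--=+++++++++++ | %%%@%%%@%@%%@%%%%#
[... 234 characters left out ...]
**********=:....:..........:.-------+++++++++++++++ | @@@@@@@@@@@%%@@%%%%%%%%%%%%%%+***@
190 ******************+-........::::.....------=++++++++++++++++ | #####**###*######*##*##*******##*#
200 ****************=-:....:.:..........:-----=+++++++++++++++++ | ##*##**#*########*##*#*********#**
210 ****************=::........:...:....-----=++++++++++++++++++ | ###***##***#*##********#*#********
220 ***************=----::-:======::::-----=++++++++++++++++*+++ | **********************************
230 ##************-:----:::---::-:---:-:--=++++*++++++++++++++++ | **********************************
240 ::::::::::::...........................:=+++++++++++++++++++ | **********************************
```

Emit:
play_rows --increments "0 0 0 0.033 0.05 0 0.6;0 0 0 0.033 0.1 0 0.6;0 0 0 0.033 0.14 0 0.6;0 0 0 0.033 0.158 0 0.6;0 0 0 0.033 0.158 0 0.6;0 0 0 0.033 0.158 0.03 0.6;0 0 0 0.033 0.158 0.06 0.6;0 0 0 0.033 0.158 0.06 0.6"

```text
time: 21.6
ee_pos: [0.657, -0.063, 0.2613]
eef_rot: [0.7, 0.714, -0.002, -0.002]
ft_force: [-0.3, 0.2, -0.6]
width: 0.0524
grip_force: 0.0
```

```bash
python3 - <<'E'
from fx import *
st=read_state();M=R.from_quat(st["eef_rot"]).as_matrix()
h=F(.085+.16*np.sin(.2),-.072,.1+.16*np.cos(.2))
print(st["ee_pos"],st["ft_force"],"shift",M.T@(h-[0,0,.053]-st["ee_pos"]),M.round(3),st["joint_positions"].round(2))
E
```

```text
[ 0.65702762 -0.06304441  0.26126361] [-0.31227277  0.22101326 -0.60106577] shift [-0.00061611  0.00249719  0.0574398 ] [[-0.021  1.    -0.005]
 [ 1.     0.021  0.001]
 [ 0.001 -0.005 -1.   ]] [-0.51  0.48  0.81  1.26 -0.34  1.54  0.27]
```

Emit:
play_rows --increments "0 0 0 0 0.001 0.03 0.6;0 0 0 0 0.001 0.05 0.6;0 0 0 0 0.001 0.057 0.6;0 0 0 0 0.001 0.057 0.3;0 0 0 0 0.001 0.057 0.2;0 0 0 0 0.001 0.057 0.1;0 0 0 0 0.001 0.057 0;0 0 0 0 0.001 0.057 0" --grip_force 30

```text
time: 22.4
ee_pos: [0.6589, -0.0638, 0.2081]
eef_rot: [0.7, 0.714, -0.001, -0.001]
ft_force: [-12.4, 2.3, 11.1]
width: 0.0213
grip_force: 30.0
```

Emit:
play_rows --increments "0 0 0 0 0 0 0;0 0 0 0 0 0 0;0 0 0 0 0 0 0"

```text
time: 22.7
ee_pos: [0.6587, -0.0638, 0.2082]
eef_rot: [0.7, 0.714, -0.001, -0.001]
ft_force: [-9.7, 1.0, 7.4]
width: 0.0212
grip_force: 30.0
```

```bash
python3 - <<'E'
from fx import *
st=read_state();M=R.from_quat(st["eef_rot"]).as_matrix();p0=st["ee_pos"]
print(p0,st["width"],st["grip_force"],st["ft_force"],"err",M.T@(F(.085+.16*np.sin(.2),-.072,.1+.16*np.cos(.2))-[0,0,.053]-p0))
h=lambda L:F(.085-.16*np.sin(L),-.072,.1+.16*np.cos(L))
for t in np.arange(0,1.36,.1).tolist()+[1.3]:print(round(t,2),(M.T@(h(t-.2)-h(-.2))).round(4))
E
```

```text
[ 0.65869792 -0.06375883  0.2082361 ] 0.02115143208196033 29.996603429317474 [-9.71739206  1.0372508   7.43352827] err [0.00019476 0.00054823 0.00442409]
0.0 [0. 0. 0.]
0.1 [-0.0001 -0.0158 -0.0023]
0.2 [-0.0003 -0.0318 -0.0031]
0.3 [-0.0004 -0.0478 -0.0023]
0.4 [-0.0005 -0.0636  0.0002]
0.5 [-0.0006 -0.0791  0.0042]
0.6 [-0.0008 -0.0941  0.0097]
0.7 [-0.0009 -0.1084  0.0167]
0.8 [-0.001  -0.1221  0.0251]
0.9 [-0.0011 -0.1348  0.0348]
1.0 [-0.0012 -0.1464  0.0458]
1.1 [-0.0013 -0.157   0.0578]
1.2 [-0.0014 -0.1662  0.0708]
1.3 [-0.0015 -0.1741  0.0847]
1.3 [-0.0015 -0.1741  0.0847]
```

Emit:
play_rows --increments "0 0 0 0 -0.016 -0.003 0;0 0 0 0 -0.032 -0.003 0;0 0 0 0 -0.048 -0.002 0;0 0 0 -0.001 -0.064 0 0;0 0 0 -0.001 -0.079 0.004 0;0 0 0 -0.001 -0.094 0.01 0;0 0 0 -0.001 -0.094 0.01 0"

```text
time: 23.4
ee_pos: [0.5664, -0.0656, 0.1986]
eef_rot: [0.7, 0.714, 0.002, 0.0]
ft_force: [2.9, 2.0, 3.7]
width: 0.021
grip_force: 30.0
```

```bash
python3 - <<'E'
from fx import *
st=read_state();M=R.from_quat(st["eef_rot"]).as_matrix()
f=F(.085,-.072,.1);d=st["ee_pos"]+[0,0,.049]-f;print(st["ee_pos"],"lever~",.2+np.arctan2(-d[0],d[2]),np.hypot(d[0],d[2]),st["ft_force"],st["width"],M.round(3))
E
```

```text
[ 0.56637697 -0.06562231  0.19855326] lever~ 0.5924621183904972 0.15969483111581198 [2.85366529 1.99787027 3.68813403] 0.02104595792631495 [[-0.021  1.     0.003]
 [ 1.     0.021  0.002]
 [ 0.002  0.003 -1.   ]]
```

Emit:
play_rows --increments "0 0 0 0 -0.014 0.007 0;0 0 0 0 -0.028 0.015 0;0 0 0 0 -0.041 0.025 0;0 0 0 0 -0.052 0.036 0;0 0 0 -0.001 -0.063 0.048 0;0 0 0 -0.001 -0.072 0.061 0;0 0 0 -0.001 -0.08 0.075 0;0 0 0 -0.001 -0.08 0.075 0"

```text
time: 24.2
ee_pos: [0.4866, -0.0677, 0.1225]
eef_rot: [0.7, 0.714, 0.001, -0.0]
ft_force: [-1.9, 6.3, 8.6]
width: 0.0212
grip_force: 30.0
```

```bash
python3 - <<'E'
from fx import *
st=read_state();M=R.from_quat(st["eef_rot"]).as_matrix()
f=F(.085,-.072,.1);d=st["ee_pos"]+[0,0,.049]-f;print(st["ee_pos"],"lever~",.2+np.arctan2(-d[0],d[2]),np.hypot(d[0],d[2]),st["ft_force"],st["width"])
E
```

```text
[ 0.48662208 -0.06773888  0.12253073] lever~ 1.3008379210561194 0.1579570705105655 [-1.91900853  6.26431634  8.62432566] 0.021219726307162567
```

Emit:
play_rows --increments "0 0 0 0 -0.001 0.003 0;0 0 0 0 -0.001 0.003 0;0 0 0 0 -0.002 0.005 0;0 0 0 0 -0.002 0.005 0;0 0 0 0 -0.002 0.005 0;0 0 0 0 -0.002 0.005 0"

```text
time: 24.8
ee_pos: [0.4847, -0.0678, 0.1187]
eef_rot: [0.7, 0.714, 0.001, -0.001]
ft_force: [-7.4, 5.9, 14.1]
width: 0.0205
grip_force: 29.7
```

```bash
python3 - <<'E'
from fx import *
st=read_state()
f=F(.085,-.072,.1);d=st["ee_pos"]+[0,0,.049]-f;print(st["ee_pos"],"lever~",.2+np.arctan2(-d[0],d[2]),np.hypot(d[0],d[2]),st["ft_force"],st["width"],st["grip_force"])
w=cam("wrist")
c7=load("c7.pkl")[1];s=cam("scene")
def gold(im):
    h=cv2.cvtColor(im,cv2.COLOR_RGB2HSV);m=cv2.inRange(h,(10,120,90),(28,255,255));m[:190]=0;m[240:]=0;m[:,:270]=0;m[:,330:]=0
    return m.sum()//255,np.argwhere(m).mean(0) if m.any() else None
print(gold(c7["color"]),gold(s["color"]))
E
```

```text
[ 0.48471363 -0.06782402  0.11868263] lever~ 1.328030217305412 0.15797441692072528 [-7.37589382  5.85765562 14.14936385] 0.0205211007197506 29.746307618916035
(np.uint64(8), array([220.5 , 309.25])) (np.uint64(0), None)
```

Emit:
play_rows --increments "0 0 0 0 -0.002 0.003 0;0 0 0 0 -0.003 0.006 0;0 0 0 0 -0.003 0.006 0;0 0 0 0 -0.003 0.006 0"

```text
time: 25.3
ee_pos: [0.4831, -0.0681, 0.1141]
eef_rot: [0.7, 0.714, 0.002, 0.0]
ft_force: [-7.4, 5.6, 25.6]
width: 0.0207
grip_force: 28.1
```

```bash
python3 - <<'E'
from fx import *
st=read_state()
f=F(.085,-.072,.1);d=st["ee_pos"]+[0,0,.049]-f;print(st["ee_pos"],"lever~",.2+np.arctan2(-d[0],d[2]),np.hypot(d[0],d[2]),st["ft_force"],st["width"],st["grip_force"])
E
```

```text
[ 0.48314243 -0.06810518  0.1140621 ] lever~ 1.3588190327694962 0.15748912073162555 [-7.43002255  5.60729991 25.57854218] 0.02070804122750204 28.134729266166687
```

Emit:
play_rows --increments "0 0 0 0 0 0 0;0 0 0 0 0 0 0;0 0 0 0 0 0 0;0 0 0 0 0 0 0;0 0 0 0 0 0 0" --grip_force 40

```text
time: 25.8
ee_pos: [0.4831, -0.0681, 0.1141]
eef_rot: [0.7, 0.714, 0.002, 0.0]
ft_force: [-6.8, 5.7, 26.1]
width: 0.021
grip_force: 38.1
```

```bash
python3 - <<'E'
from fx import *
st=read_state();print(st["ee_pos"],st["ft_force"],st["width"],st["grip_force"])
print(close_job())
E
```

```text
[ 0.48312335 -0.06808769  0.11406035] [-6.81367677  5.73499627 26.1030181 ] 0.020951365572383116 38.06616112589836
the job is handed in; nothing more can be done
None
```

I handed the job in at 25.8 s, with no verdict returned: the carrier hangs on the post, the catch is flipped to its stop, and the gripper still holds the lever at what the rising force indicates is its stop (the clamped foot wasn't seen).

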